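# Lock a gas filter cartridge into a quick coupler

### The job

Draw the spring sleeve of the gas manifold's quick coupler down until it catches and stays back by itself, then take the thicker of the two filter cartridges from the stand, enter its plug in the coupler and press it in gently (never pushing with more than about 25 N) until the sleeve springs forward and locks it, and let go. Leave the slim cartridge and everything else on the bench where they stand.

Things in the scene. Friction and masses are not known exactly. Their poses are not given: they have to be found in the camera images.
- manifold: gas manifold: a grey painted metal bar 70 x 220 x 30 mm (x across, y along it, z up) lying on the bench; origin under its centre. An upright quick coupler stands on it 65 mm toward -y; at 65 mm toward +y a low capped port, 30 mm wide and 26 mm tall.
- port (a point): point on the coupler's axis at the bar's top face (30 mm above the bench); axes as the bar's. Round that axis stands a brass tube 28 mm wide, mouth up, and on it a knurled steel sleeve, 42 mm wide and 30 mm tall, nominally 38 to 68 mm above this point. The coupler is screwed in to an unmeasured height: tube, sleeve and catch together sit up to 10 mm higher or lower.
- mouth (a point): nominal centre of the coupler's mouth, 70 mm above point port, fixed to the bar: the true mouth lies up to 10 mm above or below this point (not measured; find the depth by feel). Bore 17.6 mm wide, with a funnel 22 mm wide at the mouth.
- sleeve (a joint): coupler sleeve: 0 = forward (up), hidden pins close the bore; grows as it is drawn down, hard stop at 0.013 m. Spring 4 N at 0, 6 N at the stop. Drawn past 0.009 m it catches and, let go, stays back at about 0.006 m with the bore open. It springs to 0 by itself when a plug is pressed home (the pins drop into its groove).
- valve (a joint): sprung collar in the bore: 0 with sleeve forward and no plug, -0.005 m (risen) with the sleeve caught back; a plug presses it down: 0.0125 m when it just locks, 0.014 m when its shoulder sits on the mouth. It pushes back with 4 to 7 N; with the pins' friction a plug needs about 5 to 12 N to go home.
- thick_centre (a point): centre of the thicker cartridge's white cylinder (40 mm wide, 70 mm tall, about 0.15 kg), z up along it. From its flat shoulder, 35 mm below, a grooved steel plug 16 mm wide and 34 mm long points down. It stands in a grey block (60 x 170 x 45 mm, two holes 100 mm apart), shoulder on the block, plug in a hole: lift it straight up. Which hole holds which cartridge varies.
- thick_tip (a point): lower end of the thicker cartridge's plug, on its axis, 69 mm below point thick_centre. It meets the raised collar about 15 mm below the true mouth; the plug locks when it is about 32.5 mm below the true mouth; at 34 mm the shoulder meets the mouth, a hard stop.
- slim_centre (a point): centre of the slim cartridge's white body (26 mm across, 70 mm tall), half-way up; the same plug as the thick one; it stays in its hole of the stand.
- bottle: bystander: amber reagent bottle with screw cap, 65 mm wide, 148 mm tall; origin under its base
- beaker: bystander: clear plastic beaker, 62 mm wide, 70 mm tall; origin under its base
- vial_a: bystander: small capped vial, 22 mm wide, 54 mm tall; origin under its base
- vial_b: bystander: small capped vial, 22 mm wide, 54 mm tall; origin under its base
- spanner: bystander: open spanner lying flat, 123 mm long, 5 mm thick; origin under its middle
There are look-alikes about, which are no part of the job. Leave any blue or yellow look-alike of the part that bears thick_centre alone.

How it is judged:
By the outcome, as a careful person would: the job done as asked, in the order asked, and still so for the second after the job is handed in, with the robot touching nothing.
It also fails if it takes over 61 s, if anything falls off the work surface, if the arm or the gripper's body presses on something with over 40 N, if the wrist force passes 120 N, or if a joint passes its speed limit or range.

### The arm

A 6-joint arm with a two-finger parallel gripper is mounted at the origin on a cart in front of the work surface, level with it; the furniture and walls round the work are solid. World frame = base frame: x ahead of the robot, y to its left, z up, the work surface at z = 0. Lengths are in m, angles in rad, forces in N, time in s.
With the tool pointing down it reaches from about 0.425 to 0.95 m from the base axis. Payload 3.5 kg.
Tool frame: the origin (TCP) lies midway between the tips of the shut fingers; the grasp point (between the pads) lies 19 mm behind it; z points along the fingers, y is the line along which they close (so a half turn about z gives the same grasp; the last joint's range is limited). The gripper opens to 85 mm and grips with 20 to 120 N. Pads are 22 mm wide; open, the fingers measure 114 mm over their backs; the gripper's body (76 mm by 85 mm) begins 54 mm behind the grasp point. The pads swing forward as they close: fully open they stand 13 mm farther back than shut.
Start: joints at [1.062, 0.286, 1.577, -0, 1.279, -0.15], TCP at [0.237, 0.632, 0.231] pointing down, gripper open.
Joint ranges: [-2.77, 2.77], [-0.9, 2.22], [0.21, 2.48], [-1.53, 4.67], [0.24, 2.81], [-2.84, 2.84]. Speed limits (rad/s): [2.79, 2.79, 3.14, 3.14, 3.14, 3.14].

### API

Orientations are given as a unit quaternion [w, x, y, z].
In Python, from station import bot gives the robot as it stands.
- The arm moves only by the tool servo_tool, never from a script. Its argument "rows" is a list that holds one entry, the list of rows, each a list of 4 numbers: the shift along the tool's x, y, z in m, then the turn about the tool's z in degrees. In form: [[[dx, dy, dz, twist], ...]]. A call has 1 to 20 rows; each row shifts and turns the commanded pose from where the row before left it, along the tool's axes as they then stand; what a row does not reach is not made up. A row lasts 1/12 s, in which the tool goes at most 41.7 mm and 7.16 degrees, less where a joint would pass 70% of its speed; a pose out of reach is approached as far as the arm can. A call with a gripper value outside its range is refused whole. "grip" is the closure, from 0 (fully open) to 1 (shut), set as the call begins (left out, the last holds). The fingers move at their own pace and stop on an object; "squeeze" is the grip in N (left out, the last holds). Time passes only in rows, so rows that do not move let the fingers close. It gives the time, the measured TCP pose, the force, the opening and the grip force at its end, in the units of the state.
- bot.get_obs(): the state, without advancing time (a new reading comes with each control period).
- bot.read_camera(name): name is "scene" or "top"; returns a dict with "image" (384x512x3 uint8, red, green, blue), "z_map" (384x512 float32, m along the optical axis (not along the pixel's ray), 0 where there is no reading), "mtx" (3x3 intrinsics, pixels), "position" and "orientation" of the camera in the world. Camera axes: x right, y down, z forward; pixel columns grow to the right and rows downward; lengths in m; the calibration is good to about 2 mm. A picture is of the moment at which its call begins.
- bot.sign_off(): hands the job in; it is judged then, once.
The state is a dict: "t": time; "q": joint angles; "joint_vel": joint speeds; "joint_torque": joint torques, N m; "position": TCP position; "tool_rot": TCP orientation; "contact_force": force on the tool from outside, world axes, zero at the start; "ft_torque": the same for the moment, N m; "width": finger opening in m; "gripper_force": force on a finger pad.
Only numpy, scipy, OpenCV 4.12 (cv2) and the standard library are available. Lean on these libraries where they do the work, as an engineer would, in place of code of your own. Each camera call takes 0.05 s, during which the arm holds its last target. There are 200 camera calls.

## Working session

There is one attempt and no reset: what is moved stays moved. The work goes in short steps, Python scripts to look and compute and a tool call to move; the robot and the scene stay as the last step left them, time stands still between calls to the robot, and variables do not carry over. Pictures are saved under pics/ and viewed, at most 10 in all, crops included, and the job is handed in when it is done.

Besides the shell and the picture viewer there is one more tool, called in YAML: its name, and indented under it one key for each argument. servo_tool: Moves the arm, as the interface text tells. Its arguments: {"type":"object","properties":{"rows":{"type":"array"},"grip":{"type":"number"},"squeeze":{"type":"number"}},"required":["rows"]}

```bash
mkdir -p pics; ls
cat > h.py <<'E'
import numpy as np,cv2
from scipy.spatial.transform import Rotation as R
from station import bot
def cam(n):
    c=bot.read_camera(n); q=np.array(c["orientation"]); c["R"]=R.from_quat(q[[1,2,3,0]]).as_matrix(); c["p"]=np.array(c["position"]); return c
def cloud(c):
    z=c["z_map"]; v,u=np.mgrid[:z.shape[0],:z.shape[1]]; K=np.array(c["mtx"])
    P=np.stack([(u-K[0,2])/K[0,0]*z,(v-K[1,2])/K[1,1]*z,z],-1)@c["R"].T+c["p"]; P[z==0]=np.nan; return P
def plane(c,u,v,h):
    d=c["R"]@np.linalg.inv(c["mtx"])@[u,v,1]; return c["p"]+d*(h-c["p"][2])/d[2]
def save(c,f): cv2.imwrite("pics/"+f,cv2.resize(c["image"][:,:,::-1],(800,600)))
E
python3 - <<'E'
from h import *
for n in("scene","top"):
    c=cam(n); save(c,n+"0.png"); np.save(n+"0.npy",cloud(c)); print(n,c["p"],c["R"].round(2).tolist(),c["mtx"])
o=bot.get_obs(); print({k:np.round(v,3).tolist() for k,v in o.items()})
E
```

```text
pics
scene [-0.26901378 -0.42572857  0.68510459] [[0.45, -0.51, 0.74], [-0.89, -0.28, 0.35], [0.02, -0.82, -0.58]] [[370.10067725   0.         251.50688647]
 [  0.         370.10067725 193.03969132]
 [  0.           0.           1.        ]]
top [ 0.37112706 -0.07065847  1.57425201] [[-0.01, -1.0, 0.08], [-1.0, 0.01, -0.01], [0.01, -0.08, -1.0]] [[439.98968278   0.         256.45809289]
 [  0.         439.98968278 188.90642718]
 [  0.           0.           1.        ]]
{'t': 0.1, 'q': [1.062, 0.287, 1.578, 0.0, 1.279, -0.15], 'joint_vel': [0.002, -0.001, -0.004, -0.0, -0.0, 0.001], 'joint_torque': [0.002, -40.73, -29.37, -0.0, 0.003, 0.0], 'position': [0.237, 0.631, 0.23], 'tool_rot': [-0.0, 0.178, 0.984, -0.001], 'contact_force': [0.002, -0.677, 0.271], 'ft_torque': [-0.021, 0.081, -0.068], 'gripper_force': 0.0, 'width': 0.085}
```

View pics/scene0.png

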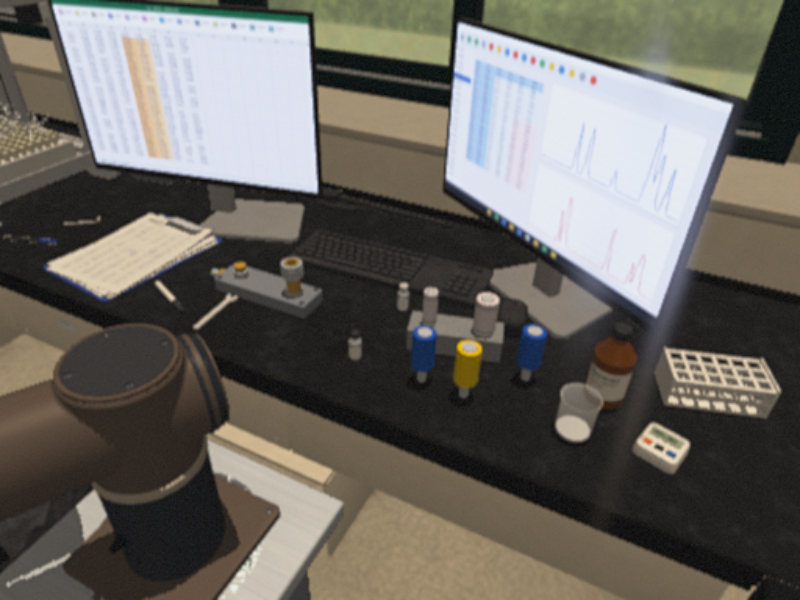

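View pics/top0.png

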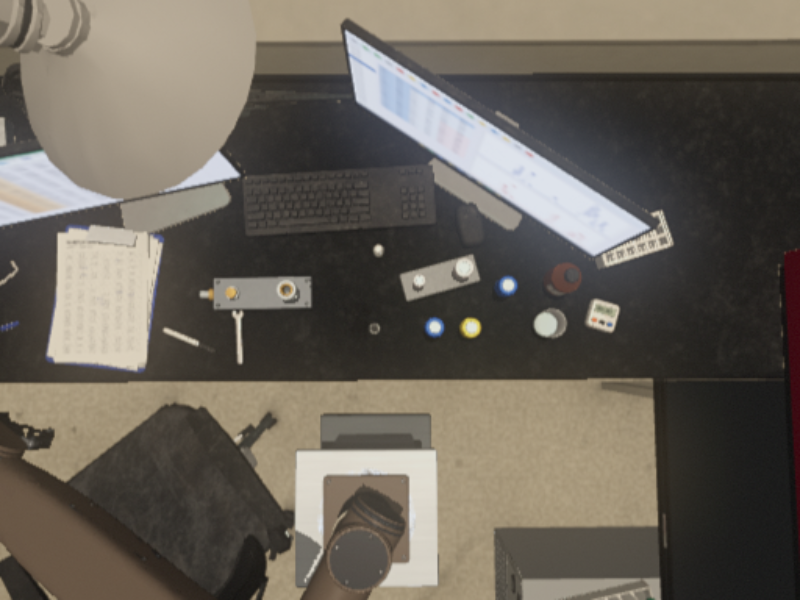

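The scene picture shows the thick white cartridge at (487,315), the slim one at (430,305) and the coupler at (292,275). In the top picture they are at (464,268), (419,281) and (287,290).

Things that could be taken for the thick cartridge, by top pixel: slim white (419,281), blue (435,327) and (508,285), yellow (471,327), vial (378,250). I choose the wider white one at (464,268).

```bash
cat > m.py <<'E'
from h import *
c=cam("top");P=cloud(c);im=c["image"]
for nm,(u,v),h,r in (("thick",(464,268),.115,15),("slim",(419,281),.115,12),("coupler",(287,290),.1,18)):
    u,v=u*.64,v*.64
    vv,uu=np.mgrid[:384,:512]; m=(np.hypot(uu-u,vv-v)<r)
    z=P[...,2]; 
    print(nm,plane(c,u,v,h).round(4),"maxz",np.nanpercentile(z[m],[50,80,90,95]).round(4))
    zt=np.nanpercentile(z[m],95 if nm!="coupler" else 90); k=m&(abs(z-zt)<.006)
    x,y=P[k][:,0],P[k][:,1]; (cc,rr)=cv2.minEnclosingCircle(np.c_[x,y].astype(np.float32)); print("  n",k.sum(),"mean",x.mean().round(4),y.mean().round(4),"circ",np.round(cc,4),round(rr,4))
# bar and block rects
for nm,(u,v),zr,w in (("bar",(263,293),(.022,.036),60),("block",(440,277),(.037,.052),60)):
    u,v=u*.64,v*.64; k=np.zeros((384,512),bool); k[int(v-35):int(v+35),int(u-w):int(u+w)]=1
    k&=(P[...,2]>zr[0])&(P[...,2]<zr[1]); 
    n,l,s,_=cv2.connectedComponentsWithStats(k.astype(np.uint8)); i=1+s[1:,4].argmax(); Q=P[l==i]
    print(nm,cv2.minAreaRect(Q[:,:2].astype(np.float32)),np.median(Q[:,2]))
S=cam("scene");Ps=cloud(S)
for nm,(u,v) in (("thick",(487,300)),("slim",(431,292)),("coupler",(292,263))):
    print(nm,"scene",Ps[int(v*.64),int(u*.64)].round(4))
print("monitor low pts near", [P[int(b*.64),int(a*.64)].round(3).tolist() for a,b in ((600,250),(500,210),(480,175),(540,215))])
a=cv2.resize(im[120:230,120:400,::-1],(800,314),interpolation=cv2.INTER_CUBIC);b=cv2.resize(S["image"][150:260,120:400,::-1],(800,314-28),interpolation=cv2.INTER_CUBIC)
cv2.imwrite("pics/crop1.png",np.vstack([a,b]))
E
python3 m.py
```

```text
thick [ 0.5456 -0.215   0.115 ] maxz [0.0408 0.0527 0.114  0.117 ]
  n 104 mean 0.5486 -0.2144 circ [ 0.549  -0.2146] 0.0198
slim [ 0.5181 -0.1186  0.115 ] maxz [0.045  0.0498 0.1089 0.1149]
  n 40 mean 0.5224 -0.1186 circ [ 0.5222 -0.1176] 0.0131
coupler [0.5016 0.165  0.1   ] maxz [0.0281 0.0347 0.0924 0.0991]
  n 57 mean 0.5043 0.1683 circ [0.5048 0.1675] 0.0214
bar ((0.5042684078216553, 0.24822714924812317), (0.07067432254552841, 0.2511518895626068), 0.9433804750442505) 0.02993105672525631
block ((0.5359019041061401, -0.16667579114437103), (0.06059570610523224, 0.17065055668354034), 15.557273864746094) 0.0452715747882817
thick scene [ 0.5416 -0.2149  0.1142]
slim scene [ 0.5222 -0.1172  0.1136]
coupler scene [0.5121 0.1734 0.0915]
monitor low pts near [[0.569, -0.479, 0.21], [0.692, -0.309, 0.017], [0.729, -0.242, 0.189], [0.646, -0.362, 0.191]]
```

View pics/crop1.png

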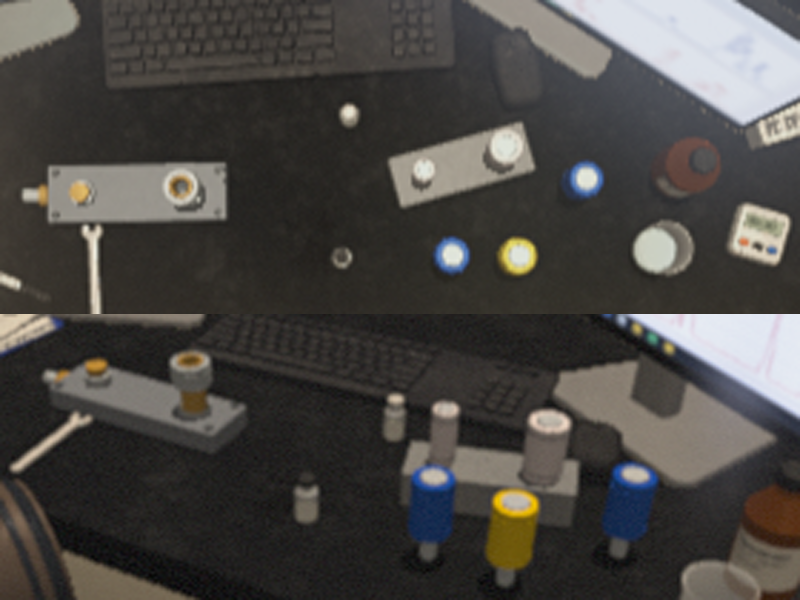

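The crop confirms the choice. The wide white cylinder in the right hole (crop 505,148) is the thick one, and the white one at (424,170) is slim. The coupler's brass bore is at (182,187). The measurements agree with the given sizes: radius 19.8 mm with its top at 0.115 m, sleeve radius 21 mm, and the coupler 45 mm from the bar's end. I'll move above the coupler.

servo_tool:
  rows:
    - [[-0.0229, -0.0189, 0, 0], [-0.0229, -0.0189, 0, 0], [-0.0229, -0.0189, 0, 0], [-0.0229, -0.0189, 0, 0], [-0.0229, -0.0189, 0, 0], [-0.0229, -0.0189, 0, 0], [-0.0229, -0.0189, 0, 0], [-0.0229, -0.0189, 0, 0], [-0.0229, -0.0189, 0, 0], [-0.0229, -0.0189, 0, 0], [-0.0229, -0.0189, 0, 0], [-0.0229, -0.0189, 0, 0], [-0.0229, -0.0189, 0, 0], [-0.0229, -0.0189, 0, 0], [-0.0229, -0.0189, 0, 0], [-0.0229, -0.0189, 0, 0], [-0.0229, -0.0189, 0, 0], [-0.0229, -0.0189, 0, 0], [0, 0, 0, 0], [0, 0, 0, 0]]
  grip: 0
  squeeze: 50

```text
t: 1.87
position: [0.5038, 0.1677, 0.2311]
tool_rot: [-0.0, 0.18, 0.984, 0.0]
contact_force: [0.4, -0.4, -0.3]
width: 0.0854
gripper_force: 0.0
```

```bash
cat > d.py <<'E'
from h import *
import sys
t=np.array(list(map(float,sys.argv[1:4])));o=bot.get_obs();q=np.array(o["tool_rot"]);M=R.from_quat(q[[1,2,3,0]])
print("t",o["t"],"pos",np.round(o["position"],4),"q",np.round(o["q"],2),"F",np.round(o["contact_force"],2),"yaxis",M.as_matrix()[:,1].round(3),"tool delta",M.inv().apply(t-o["position"]).round(4),"w",o["width"],o["gripper_force"])
E
python3 d.py 0.5045 0.1675 0.066
python3 - <<'E'
from h import *
# sleeve / mouth height, from the first top/scene clouds and a fresh scene view
for f in("top0.npy","scene0.npy"):
    P=np.load(f); r=np.hypot(P[...,0]-.5045,P[...,1]-.1675); k=(r<.026)&(P[...,2]>.05)
    z=P[k][:,2]; print(f,k.sum(),np.sort(z)[-12:].round(4), "ring", np.median(P[(r<.021)&(r>.015)&(P[...,2]>.06)][:,2]).round(4))
    for h in np.arange(.04,.115,.005):
        b=(r<.03)&(abs(P[...,2]-h)<.0025); print(round(h,3),b.sum(),(r[b].max().round(3),r[b].min().round(3)) if b.any() else "",end="; ")
    print()
S=cam("scene"); save(S,"s1.png")
E
```

```text
t 1.8667 pos [0.5038 0.1677 0.2311] q [ 0.13 -0.03  1.93  0.    1.25 -1.08] F [ 0.42 -0.39 -0.25] yaxis [0.354 0.935 0.   ] tool delta [-8.000e-04  1.000e-04  1.651e-01] w 0.08541227679592071 0.0
top0.npy 137 [0.1031 0.1033 0.1036 0.1046 0.1047 0.1048 0.105  0.1053 0.1079 0.1083
 0.1085 0.1092] ring 0.0977
0.04 3 (np.float64(0.024), np.float64(0.015)); 0.045 0 ; 0.05 0 ; 0.055 0 ; 0.06 0 ; 0.065 0 ; 0.07 1 (np.float64(0.019), np.float64(0.019)); 0.075 4 (np.float64(0.02), np.float64(0.004)); 0.08 6 (np.float64(0.008), np.float64(0.001)); 0.085 13 (np.float64(0.021), np.float64(0.004)); 0.09 12 (np.float64(0.021), np.float64(0.007)); 0.095 37 (np.float64(0.021), np.float64(0.008)); 0.1 48 (np.float64(0.021), np.float64(0.008)); 0.105 12 (np.float64(0.02), np.float64(0.01)); 0.11 4 (np.float64(0.013), np.float64(0.012)); 0.115 0 ; 
scene0.npy 219 [0.0985 0.0985 0.0986 0.099  0.099  0.0991 0.0992 0.0994 0.0996 0.0998
 0.1003 0.1016] ring 0.0905
0.04 14 (np.float64(0.017), np.float64(0.012)); 0.045 13 (np.float64(0.016), np.float64(0.011)); 0.05 12 (np.float64(0.016), np.float64(0.012)); 0.055 11 (np.float64(0.016), np.float64(0.011)); 0.06 11 (np.float64(0.016), np.float64(0.011)); 0.065 5 (np.float64(0.019), np.float64(0.014)); 0.07 19 (np.float64(0.023), np.float64(0.017)); 0.075 10 (np.float64(0.024), np.float64(0.018)); 0.08 24 (np.float64(0.024), np.float64(0.017)); 0.085 17 (np.float64(0.024), np.float64(0.017)); 0.09 34 (np.float64(0.025), np.float64(0.008)); 0.095 51 (np.float64(0.023), np.float64(0.007)); 0.1 29 (np.float64(0.022), np.float64(0.01)); 0.105 0 ; 0.11 0 ; 0.115 0 ;
```

View pics/s1.png

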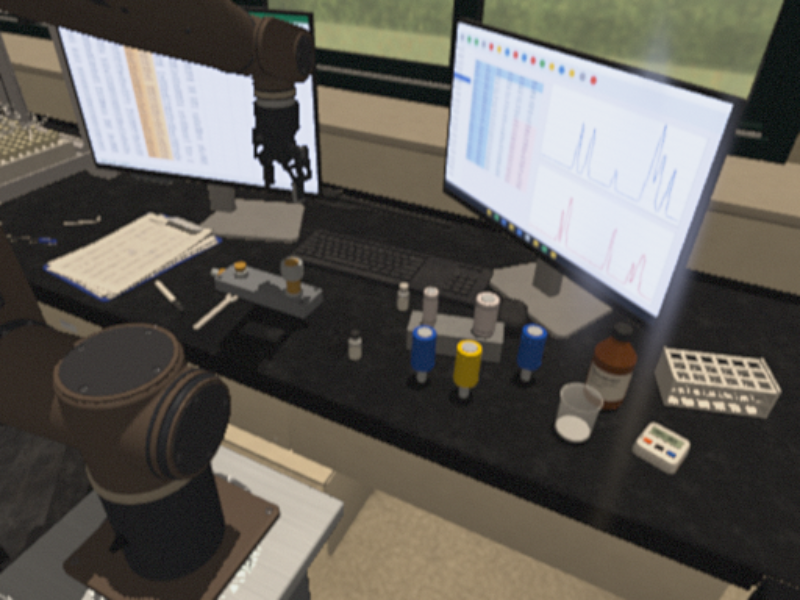

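The arm is clear above the coupler, which is at (292,268), and nothing is disturbed. The sleeve spans z of about 0.067 to 0.098. I'll descend and grip it.

servo_tool:
  rows:
    - [[-0.0008, 0, 0.016, 0], [0, 0, 0.016, 0], [0, 0, 0.016, 0], [0, 0, 0.016, 0], [0, 0, 0.016, 0], [0, 0, 0.016, 0], [0, 0, 0.016, 0], [0, 0, 0.016, 0], [0, 0, 0.016, 0], [0, 0, 0.015, 0], [0, 0, 0.009, 0], [0, 0, 0, 0], [0, 0, 0, 0]]

```text
t: 3.0
position: [0.5037, 0.1692, 0.0632]
tool_rot: [-0.0, 0.178, 0.984, -0.0]
contact_force: [-0.2, 0.2, 1.6]
width: 0.0853
gripper_force: 0.0
```

servo_tool:
  rows:
    - [[0, 0, 0, 0], [0, 0, 0, 0], [0, 0, 0, 0], [0, 0, 0, 0], [0, 0, 0, 0], [0, 0, 0, 0], [0, 0, 0, 0], [0, 0, 0, 0], [0, 0, 0, 0], [0, 0, 0, 0], [0, 0, 0, 0], [0, 0, 0, 0]]
  grip: 1
  squeeze: 50

```text
t: 4.0
position: [0.5045, 0.1676, 0.0641]
tool_rot: [0.0, 0.178, 0.984, -0.001]
contact_force: [-1.9, -4.6, 4.1]
width: 0.0418
gripper_force: 50.0
```

servo_tool:
  rows:
    - [[0, 0, 0.0015, 0], [0, 0, 0.0015, 0], [0, 0, 0.0015, 0], [0, 0, 0.0015, 0], [0, 0, 0.0015, 0], [0, 0, 0.0015, 0], [0, 0, 0.001, 0], [0, 0, 0.001, 0], [0, 0, 0, 0], [0, 0, 0, 0], [0, 0, 0, 0]]

```text
t: 4.92
position: [0.5045, 0.1676, 0.0533]
tool_rot: [0.0, 0.178, 0.984, -0.001]
contact_force: [-2.8, -4.5, 5.5]
width: 0.0412
gripper_force: 50.1
```

servo_tool:
  rows:
    - [[0, 0, 0.001, 0], [0, 0, 0.0007, 0], [0, 0, 0, 0], [0, 0, 0, 0], [0, 0, 0, 0]]

```text
t: 5.33
position: [0.5045, 0.1676, 0.052]
tool_rot: [-0.0, 0.178, 0.984, -0.001]
contact_force: [-4.2, -4.6, 7.4]
width: 0.0418
gripper_force: 50.4
```

servo_tool:
  rows:
    - [[0, 0, 0, 0], [0, 0, 0, 0], [0, 0, 0, 0], [0, 0, 0, 0], [0, 0, 0, 0], [0, 0, 0, 0], [0, 0, 0, 0], [0, 0, 0, 0], [0, 0, -0.005, 0], [0, 0, -0.012, 0], [0, 0, -0.016, 0], [0, 0, -0.02, 0], [0, 0, -0.025, 0], [0, 0, -0.025, 0], [0, 0, -0.025, 0], [0, 0, -0.02, 0], [0, 0, -0.01, 0], [0, 0, 0, 0], [0, 0, 0, 0]]
  grip: 0

```text
t: 6.92
position: [0.5042, 0.1685, 0.209]
tool_rot: [0.0, 0.178, 0.984, 0.0]
contact_force: [-0.1, 0.6, -1.0]
width: 0.0855
gripper_force: 0.0
```

```bash
python3 d.py 0.5485 -0.2147 0.210
python3 - <<'E'
from h import *
c=cam("scene");P=cloud(c)
def st(P): 
    r=np.hypot(P[...,0]-.5045,P[...,1]-.1675)
    for h in np.arange(.05,.11,.004):
        b=(r<.028)&(abs(P[...,2]-h)<.002); print(round(h,3),b.sum(),np.median(r[b]).round(3) if b.any() else "",end="; ")
    print()
st(np.load("scene0.npy"));st(P)
a=[cv2.resize(x[155:205,130:210,::-1],(400,300),interpolation=cv2.INTER_CUBIC) for x in (c["image"],)]
o=cv2.resize(cv2.imread("pics/scene0.png"),(512,384))[155:205,130:210]
cv2.imwrite("pics/sl.png",np.hstack([cv2.resize(o,(400,300)),a[0]]))
# thick cartridge top from the scene view
r=np.hypot(P[...,0]-.5485,P[...,1]+.2147);k=(r<.03)&(P[...,2]>.109)
cc=cv2.minEnclosingCircle(P[k][:,:2].astype(np.float32));print("thick scene",k.sum(),cc,P[k].mean(0))
E
```

```text
t 6.9167 pos [0.5042 0.1685 0.209 ] q [ 0.13 -0.01  1.95  0.    1.2  -1.08] F [-0.13  0.63 -0.97] yaxis [0.351 0.936 0.001] tool delta [-0.176  -0.3432 -0.001 ] w 0.08546906284255722 0.0
0.05 11 0.014; 0.054 10 0.014; 0.058 7 0.013; 0.062 8 0.015; 0.066 3 0.019; 0.07 13 0.02; 0.074 12 0.021; 0.078 17 0.022; 0.082 15 0.021; 0.086 15 0.022; 0.09 28 0.02; 0.094 28 0.019; 0.098 53 0.015; 0.102 2 0.019; 0.106 0 ; 
0.05 10 0.015; 0.054 10 0.015; 0.058 1 0.016; 0.062 12 0.02; 0.066 13 0.02; 0.07 10 0.021; 0.074 19 0.021; 0.078 16 0.022; 0.082 20 0.02; 0.086 11 0.021; 0.09 44 0.018; 0.094 24 0.013; 0.098 21 0.013; 0.102 5 0.012; 0.106 0 ; 
thick scene 111 ((0.5463515520095825, -0.21757006645202637), 0.021190719678997993) [ 0.54397325 -0.2167953   0.11339402]
```

View pics/sl.png

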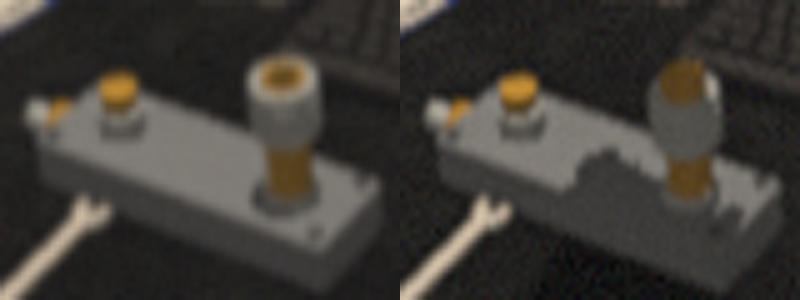

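The right half of the picture shows the sleeve sitting about 6 mm lower, with the brass lip exposed at (685,75), so it's caught. Next I'll go to the thick cartridge at (0.549, -0.215), which agrees with the block's hole position.

servo_tool:
  rows:
    - [[-0.0136, -0.0264, 0, 0], [-0.0136, -0.0264, 0, 0], [-0.0136, -0.0264, 0, 0], [-0.0136, -0.0264, 0, 0], [-0.0136, -0.0264, 0, 0], [-0.0136, -0.0264, 0, 0], [-0.0136, -0.0264, 0, 0], [-0.0136, -0.0264, 0, 0], [-0.0136, -0.0264, 0, 0], [-0.0136, -0.0264, 0, 0], [-0.0136, -0.0264, 0, 0], [-0.0136, -0.0264, 0, 0], [-0.0136, -0.0264, 0, 0], [0, 0, 0, 0], [0, 0, 0, 0], [0, 0, 0, 0]]

```text
t: 8.3
position: [0.5484, -0.2142, 0.2066]
tool_rot: [-0.002, 0.179, 0.984, 0.001]
contact_force: [1.3, 0.2, -0.0]
width: 0.085
gripper_force: 0.0
```

```bash
python3 d.py 0.549 -0.215 0.068
```

```text
t 8.3 pos [ 0.5484 -0.2142  0.2066] q [-0.54  0.12  1.82  0.    1.21 -1.76] F [ 1.31  0.21 -0.05] yaxis [0.352 0.936 0.001] tool delta [-0.0014 -0.0006  0.1386] w 0.08496788837051418 0.0
```

servo_tool:
  rows:
    - [[-0.0008, -0.0005, 0.014, 0], [0, 0, 0.016, 0], [0, 0, 0.016, 0], [0, 0, 0.016, 0], [0, 0, 0.016, 0], [0, 0, 0.016, 0], [0, 0, 0.016, 0], [0, 0, 0.015, 0], [0, 0, 0.009, 0], [0, 0, 0.004, 0], [0, 0, 0, 0], [0, 0, 0, 0]]

```text
t: 9.3
position: [0.5501, -0.2154, 0.0711]
tool_rot: [0.0, 0.178, 0.984, -0.0]
contact_force: [-0.1, -0.1, -0.8]
width: 0.0852
gripper_force: 0.0
```

servo_tool:
  rows:
    - [[0, 0, 0, 0], [0, 0, 0, 0], [0, 0, 0, 0], [0, 0, 0, 0], [0, 0, 0, 0], [0, 0, 0, 0], [0, 0, 0, 0], [0, 0, 0, 0], [0, 0, 0, 0], [0, 0, 0, 0], [0, 0, 0, 0], [0, 0, 0, 0]]
  grip: 1
  squeeze: 50

```text
t: 10.3
position: [0.5503, -0.2162, 0.0715]
tool_rot: [0.001, 0.178, 0.984, -0.0]
contact_force: [-0.4, -0.1, 5.5]
width: 0.0389
gripper_force: 50.4
```

servo_tool:
  rows:
    - [[0, 0, -0.004, 0], [0, 0, -0.007, 0], [0, 0, -0.01, 0], [0, 0, -0.012, 0], [0, 0, -0.014, 0], [0, 0, -0.016, 0], [0, 0, -0.016, 0], [0, 0, -0.016, 0], [0, 0, -0.016, 0], [0, 0, -0.016, 0], [0, 0, -0.012, 0], [0, 0, -0.006, 0], [0, 0, 0, 0], [0, 0, 0, 0], [0, 0, 0, 0]]

```text
t: 11.55
position: [0.5491, -0.2153, 0.2143]
tool_rot: [-0.001, 0.178, 0.984, 0.0]
contact_force: [0.2, 0.6, -1.9]
width: 0.0392
gripper_force: 50.5
```

```bash
python3 d.py 0.504 0.1675 0.215
python3 - <<'E'
from h import *
c=cam("scene");o=bot.get_obs();p=np.array(o["position"]);P=cloud(c)
r=np.hypot(P[...,0]-p[0],P[...,1]-p[1]);im=c["image"].astype(int)
k=(r<.045)&(P[...,2]>.06)&(P[...,2]<.26);v,u=np.where(k);print(u.min(),u.max(),v.min(),v.max())
for h in np.arange(.13,.2,.006):
    b=k&(abs(P[...,2]-h)<.003); Q=P[b]
    if len(Q): print(round(h,3),len(Q),"mean",Q.mean(0).round(4)[:2],"relTCP",(Q.mean(0)-p).round(4)[:2])
x=c["image"][v.min()-10:v.max()+45,u.min()-40:u.max()+40,::-1];cv2.imwrite("pics/lift.png",cv2.resize(x,None,fx=3.5,fy=3.5,interpolation=cv2.INTER_CUBIC)[:600,:800])
E
```

```text
t 11.55 pos [ 0.5491 -0.2153  0.2143] q [-0.55  0.12  1.81  0.    1.22 -1.76] F [ 0.21  0.59 -1.86] yaxis [0.351 0.936 0.   ] tool delta [ 1.767e-01  3.426e-01 -1.000e-04] w 0.03919307259154336 50.54490923881531
304 330 138 180
0.154 6 mean [ 0.5404 -0.2158] relTCP [-0.0086 -0.0005]
0.16 14 mean [ 0.5409 -0.2166] relTCP [-0.0082 -0.0013]
0.166 15 mean [ 0.5431 -0.215 ] relTCP [-0.006   0.0003]
0.172 6 mean [ 0.5419 -0.2172] relTCP [-0.0072 -0.0019]
0.178 9 mean [ 0.5407 -0.2174] relTCP [-0.0084 -0.0021]
0.19 25 mean [ 0.5314 -0.2191] relTCP [-0.0177 -0.0038]
0.196 32 mean [ 0.5317 -0.2177] relTCP [-0.0174 -0.0024]
```

View pics/lift.png

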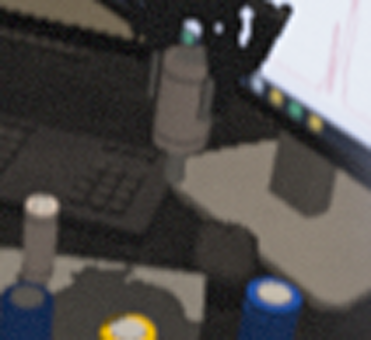

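The cartridge hangs upright in the fingers, body at about (183,100) with the plug below at (175,165). The slim one and the look-alikes are undisturbed. I'll carry it over the coupler.

servo_tool:
  rows:
    - [[0.0135, 0.02635, 0, 0], [0.0135, 0.02635, 0, 0], [0.0135, 0.02635, 0, 0], [0.0135, 0.02635, 0, 0], [0.0135, 0.02635, 0, 0], [0.0135, 0.02635, 0, 0], [0.0135, 0.02635, 0, 0], [0.0135, 0.02635, 0, 0], [0.0135, 0.02635, 0, 0], [0.0135, 0.02635, 0, 0], [0.0135, 0.02635, 0, 0], [0.0135, 0.02635, 0, 0], [0.013, 0.02635, 0, 0], [0, 0, 0, 0], [0, 0, 0, 0], [0, 0, 0, 0], [0, 0, 0, 0]]

```text
t: 13.02
position: [0.5062, 0.1656, 0.215]
tool_rot: [-0.0, 0.179, 0.984, -0.0]
contact_force: [0.1, -0.1, -2.1]
width: 0.0386
gripper_force: 51.0
```

```bash
cat > al.py <<'E'
from h import *
c=cam("scene");o=bot.get_obs();p=np.array(o["position"]);P=cloud(c);q=np.array(o["tool_rot"]);M=R.from_quat(q[[1,2,3,0]])
# pixel mid-columns of plug and tube/sleeve: axis by symmetric silhouettes + depth-derived radius
def axis(z0,z1,rad,ctr,lim):
    k=(np.hypot(P[...,0]-ctr[0],P[...,1]-ctr[1])<lim)&(P[...,2]>z0)&(P[...,2]<z1)
    Q=P[k]; s=Q[:,:2]-0
    d=s.mean(0)-c["p"][:2]; d/=np.linalg.norm(d)
    from scipy.optimize import least_squares
    f=least_squares(lambda a:np.hypot(*(s-a).T)-rad,s.mean(0)+d*rad*.8,loss="soft_l1",f_scale=.001)
    return f.x,k.sum(),f.cost
print("TCP",p.round(4))
tz=p[2]-.0605
A=axis(tz+.003,tz+.03,.008,p,.016); B=axis(tz+.04,tz+.057,.02,p,.03)
C=axis(.04,.057,.014,(.5045,.1675),.02);D=axis(.066,.086,.021,(.5045,.1675),.028)
for n,x in zip(("plug","body","tube","sleeve"),(A,B,C,D)):print(n,x[0].round(4),x[1])
for a in(A,B):
  for t in(C,D): print("tool shift",M.inv().apply([*(t[0]-a[0]),0])[:2].round(4))
E
python3 al.py; python3 d.py .5056 .1669 .16
```

```text
TCP [0.5063 0.1654 0.2152]
plug [0.5046 0.1661] 39
body [0.504  0.1667] 75
tube [0.5043 0.1672] 40
sleeve [0.5047 0.1677] 83
tool shift [0.0007 0.0009]
tool shift [0.0005 0.0015]
tool shift [-0.0001  0.0006]
tool shift [-0.0002  0.0011]
t 13.0667 pos [0.5063 0.1654 0.2152] q [ 0.13 -0.01  1.94 -0.    1.22 -1.09] F [ 0.26  0.18 -2.18] yaxis [ 0.353  0.936 -0.001] tool delta [0.0012 0.0011 0.0552] w 0.038963287280985054 51.000516414642334
```

servo_tool:
  rows:
    - [[0.0004, 0.0011, 0.006, 0], [0, 0, 0.01, 0], [0, 0, 0.01, 0], [0, 0, 0.01, 0], [0, 0, 0.006, 0], [0, 0, 0.004, 0], [0, 0, 0.001, 0], [0, 0, 0, 0], [0, 0, 0, 0]]

```text
t: 13.82
position: [0.5066, 0.1677, 0.169]
tool_rot: [0.0, 0.178, 0.984, 0.0]
contact_force: [-0.4, 0.3, -1.2]
width: 0.0391
gripper_force: 51.0
```

```bash
python3 al.py; python3 d.py .5056 .1669 .16
```

```text
TCP [0.5067 0.1677 0.1693]
plug [0.5052 0.169 ] 34
body [0.5048 0.1683] 69
tube [0.5041 0.1673] 39
sleeve [0.5047 0.1669] 79
tool shift [ 0.0004 -0.0019]
tool shift [-0.0003 -0.0021]
tool shift [ 0.0002 -0.0012]
tool shift [-0.0005 -0.0013]
t 13.8667 pos [0.5067 0.1677 0.1693] q [ 0.13  0.04  1.98 -0.    1.13 -1.08] F [ 1.11  0.53 -0.59] yaxis [0.351 0.936 0.001] tool delta [ 0.0008 -0.0012  0.0093] w 0.038832085227200115 51.00873291492462
```

servo_tool:
  rows:
    - [[0, -0.001, 0.0015, 0], [0, 0, 0.0015, 0], [0, 0, 0.0015, 0], [0, 0, 0.0015, 0], [0, 0, 0.0015, 0], [0, 0, 0.001, 0], [0, 0, 0.001, 0], [0, 0, 0.001, 0], [0, 0, 0, 0], [0, 0, 0, 0]]

```text
t: 14.7
position: [0.5059, 0.1667, 0.1581]
tool_rot: [-0.0, 0.178, 0.984, -0.0]
contact_force: [0.6, -0.9, -2.6]
width: 0.0387
gripper_force: 51.0
```

servo_tool:
  rows:
    - [[0, 0, 0.001, 0], [0, 0, 0.001, 0], [0, 0, 0.001, 0], [0, 0, 0.001, 0], [0, 0, 0, 0], [0, 0, 0, 0]]

```text
t: 15.2
position: [0.5059, 0.1667, 0.154]
tool_rot: [-0.0, 0.178, 0.984, -0.0]
contact_force: [0.6, -0.2, -2.6]
width: 0.0386
gripper_force: 51.0
```

servo_tool:
  rows:
    - [[0, 0, 0.001, 0], [0, 0, 0.001, 0], [0, 0, 0.001, 0], [0, 0, 0.001, 0], [0, 0, 0.001, 0], [0, 0, 0, 0], [0, 0, 0, 0]]

```text
t: 15.78
position: [0.5059, 0.1667, 0.149]
tool_rot: [-0.0, 0.178, 0.984, -0.0]
contact_force: [-0.7, 0.7, -1.6]
width: 0.039
gripper_force: 51.0
```

servo_tool:
  rows:
    - [[0, 0, 0.001, 0], [0, 0, 0.001, 0], [0, 0, 0.001, 0], [0, 0, 0.001, 0], [0, 0, 0, 0], [0, 0, 0, 0]]

```text
t: 16.28
position: [0.5061, 0.1667, 0.1458]
tool_rot: [0.0, 0.178, 0.984, -0.0]
contact_force: [-2.0, -0.2, 2.9]
width: 0.0393
gripper_force: 51.5
```

servo_tool:
  rows:
    - [[0, 0, 0.001, 0], [0, 0, 0.001, 0], [0, 0, 0.001, 0], [0, 0, 0.001, 0], [0, 0, 0, 0], [0, 0, 0, 0]]

```text
t: 16.78
position: [0.5066, 0.1667, 0.1425]
tool_rot: [0.001, 0.178, 0.984, 0.0]
contact_force: [-1.7, -0.9, 5.8]
width: 0.0391
gripper_force: 52.0
```

servo_tool:
  rows:
    - [[0, 0, 0.001, 0], [0, 0, 0.001, 0], [0, 0, 0.001, 0], [0, 0, 0.001, 0], [0, 0, 0, 0], [0, 0, 0, 0]]

```text
t: 17.28
position: [0.5068, 0.1668, 0.1389]
tool_rot: [0.001, 0.178, 0.984, 0.0]
contact_force: [-2.1, -0.8, 7.6]
width: 0.0391
gripper_force: 51.8
```

servo_tool:
  rows:
    - [[0, 0, 0.001, 0], [0, 0, 0.001, 0], [0, 0, 0.001, 0], [0, 0, 0.001, 0], [0, 0, 0, 0], [0, 0, 0, 0]]

```text
t: 17.78
position: [0.5068, 0.1668, 0.135]
tool_rot: [0.001, 0.178, 0.984, 0.0]
contact_force: [-3.0, -1.3, 7.2]
width: 0.0391
gripper_force: 51.8
```

servo_tool:
  rows:
    - [[0, 0, 0.001, 0], [0, 0, 0.001, 0], [0, 0, 0.001, 0], [0, 0, 0, 0], [0, 0, 0, 0]]

```text
t: 18.2
position: [0.5069, 0.1668, 0.1322]
tool_rot: [0.001, 0.178, 0.984, 0.0]
contact_force: [-2.6, -1.1, 8.6]
width: 0.0388
gripper_force: 51.8
```

Locking is expected near a TCP z of 0.129, so I'll check the sleeve now and then take finer steps.

servo_tool:
  rows:
    - [[0, 0, 0.001, 0], [0, 0, 0.001, 0], [0, 0, 0, 0], [0, 0, 0, 0]]

```text
t: 18.53
position: [0.5069, 0.1668, 0.1302]
tool_rot: [0.001, 0.178, 0.984, 0.0]
contact_force: [-2.4, -0.9, 7.7]
width: 0.0392
gripper_force: 51.9
```

```bash
cat > sl.py <<'E'
from h import *
c=cam("scene");P=cloud(c);r=np.hypot(P[...,0]-.5045,P[...,1]-.1675)
k=(r<.027)&(P[...,2]>.045)&(P[...,2]<.085)
for h in np.arange(.052,.084,.003):
    b=(r<.027)&(abs(P[...,2]-h)<.0015); print(round(h,3),b.sum(),np.median(r[b]).round(3) if b.any() else "",end="; ")
cv2.imwrite("pics/x.png",cv2.resize(c["image"][130:205,130:230,::-1],(800,600),interpolation=cv2.INTER_CUBIC))
print(bot.get_obs()["position"],bot.get_obs()["contact_force"])
E
python3 sl.py
```

```text
0.052 11 0.014; 0.055 6 0.013; 0.058 0 ; 0.061 4 0.019; 0.064 10 0.02; 0.067 8 0.021; 0.07 12 0.021; 0.073 11 0.021; 0.076 14 0.021; 0.079 7 0.021; 0.082 15 0.021; [0.50686192 0.16678468 0.13013973] [-2.10074068 -0.11668545  8.22010702]
```

Sleeve still back (bottom at about 0.060). I'll continue in small steps.

servo_tool:
  rows:
    - [[0, 0, 0.0008, 0], [0, 0, 0.0007, 0], [0, 0, 0, 0], [0, 0, 0, 0]]

```text
t: 18.92
position: [0.5068, 0.1668, 0.1277]
tool_rot: [0.001, 0.178, 0.984, 0.0]
contact_force: [-0.3, -0.2, 4.8]
width: 0.0394
gripper_force: 51.7
```

servo_tool:
  rows:
    - [[0, 0, 0.0008, 0], [0, 0, 0.0007, 0], [0, 0, 0, 0], [0, 0, 0, 0]]

```text
t: 19.25
position: [0.507, 0.1668, 0.1273]
tool_rot: [0.001, 0.178, 0.984, 0.0]
contact_force: [-3.0, -1.6, 10.8]
width: 0.0391
gripper_force: 52.1
```

```bash
python3 sl.py
```

```text
0.052 9 0.016; 0.055 6 0.015; 0.058 7 0.014; 0.061 8 0.015; 0.064 3 0.016; 0.067 2 0.019; 0.07 13 0.021; 0.073 10 0.02; 0.076 12 0.021; 0.079 8 0.022; 0.082 16 0.021; [0.50699703 0.16682426 0.12732293] [-3.35910023 -0.52670381 11.02851381]
```

The force dropped and the sleeve's bottom is back at 0.067 m, so it's locked. I'll let go and withdraw.

servo_tool:
  rows:
    - [[0, 0, -0.0015, 0], [0, 0, 0, 0], [0, 0, 0, 0]]

```text
t: 19.55
position: [0.5068, 0.1668, 0.1274]
tool_rot: [0.001, 0.178, 0.984, 0.0]
contact_force: [-0.7, -0.5, 6.8]
width: 0.0389
gripper_force: 51.8
```

servo_tool:
  rows:
    - [[0, 0, 0, 0], [0, 0, 0, 0], [0, 0, 0, 0], [0, 0, 0, 0], [0, 0, 0, 0], [0, 0, 0, 0], [0, 0, 0, 0], [0, 0, 0, 0], [0, 0, -0.006, 0], [0, 0, -0.012, 0], [0, 0, -0.018, 0], [0, 0, -0.02, 0], [0, 0, -0.02, 0], [0, 0, -0.02, 0], [0, 0, -0.015, 0], [0, 0, -0.008, 0], [0, 0, 0, 0], [0, 0, 0, 0], [0, 0, 0, 0]]
  grip: 0

```text
t: 21.13
position: [0.5053, 0.1666, 0.2445]
tool_rot: [-0.001, 0.178, 0.984, -0.0]
contact_force: [0.8, -0.4, -0.3]
width: 0.0852
gripper_force: 0.0
```

```bash
python3 sl.py
```

```text
0.052 8 0.015; 0.055 8 0.015; 0.058 7 0.013; 0.061 8 0.014; 0.064 1 0.017; 0.067 3 0.02; 0.07 11 0.021; 0.073 11 0.021; 0.076 7 0.021; 0.079 16 0.021; 0.082 11 0.021; [0.50514809 0.16657538 0.24413942] [-0.01750114 -0.37191211  0.69850877]
```

View pics/x.png

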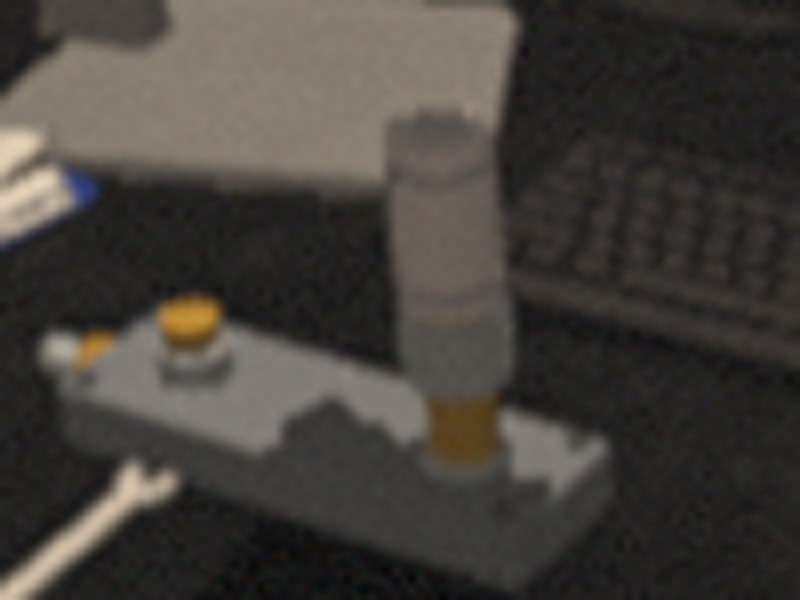

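The cartridge stands upright in the coupler at about (450,220), with the sleeve forward at (455,355), and the gripper is clear.

```bash
python3 -c "
from station import bot
print(bot.sign_off())"
```

```text
the job is handed in; nothing more can be done
None
```

The thick cartridge is locked in the coupler with the sleeve sprung forward, the highest push I read was about 11 N, the gripper is open and clear, and the job was handed in at about 21 s.

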